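# Draw a floating rod-socket plate into line with a tapered drift

## Robot

A 6-joint arm with a two-finger parallel gripper is mounted at the origin on a cart in front of the work surface, level with it; the furniture and walls round the work are solid. World frame = base frame: x ahead of the robot, y to its left, z up, the work surface at z = 0. Lengths are in m, angles in rad, forces in N, time in s.
With the tool pointing down it reaches from about 0.3 to 0.825 m from the base axis. Payload 5.4 kg.
Tool frame: the origin (TCP) lies at the very end of the fingers, on their centre line; the grasp point (between the pads) lies 19 mm behind it; z points along the fingers, y is the line along which they close (so a half turn about z gives the same grasp; the last joint's range is limited). The gripper opens to 92 mm and grips with 3 to 60 N. Pads are 20 mm wide; open, the fingers measure 128 mm over their backs; the gripper's body (75 mm by 189 mm) begins 69 mm behind the grasp point.
Start: joints at [1.097, 0.158, 1.597, -0, 1.386, -0.21], TCP at [0.15, 0.555, 0.215] pointing down, gripper open.
Joint ranges: [-2.91, 2.91], [-0.94, 2.29], [0.18, 2.7], [-1.29, 4.43], [0.17, 2.64], [-3, 3]. Speed limits (rad/s): [2.57, 2.57, 3.14, 3.14, 3.14, 3.14].

## Interface

Orientations are given as a rotation vector (axis times angle).
In Python, from workcell import bot gives the robot as it stands. Calls block until the motion is done:
- bot.goto(position, orientation): joint-space move of the TCP to a pose.
- bot.line_to(position, rot=None, max_speed=0.15): straight line of the TCP; rot=None keeps the orientation; max_speed is the mean speed in m/s.
- bot.set_joints(angles): joint-space move.
- bot.set_gripper(opening, newtons=None): opening from 0.0 (shut) to 1.0 (fully open); newtons is the grip in N (None keeps the last); returns when the fingers have stopped.
- bot.hold(seconds).
- bot.inverse_kinematics(position, orientation): joint angles nearest the present ones, or None.
- bot.read_camera(name): name is "side" or "top" or "wrist"; returns a dict with "pixels" (420x560x3 uint8, blue, green, red), "fx", "fy", "cx", "cy" (pixels), "R" (3x3) and "t" (3): a world point X has camera coordinates R X + t. Camera axes: x right, y down, z forward; pixel columns grow to the right and rows downward; lengths in m; the calibration is good to about 2 mm. A picture is of the moment at which its call begins. There is no depth.
A pose or a line that the arm cannot do raises bot.MotionError and nothing moves.
- bot.job_done(): hands the job in; it is judged then, once.
Readings, each from a call of its own:
- bot.current_clock(): time.
- bot.current_joints(): joint angles.
- bot.current_joint_vel(): joint speeds.
- bot.current_effort(): joint torques, N m.
- bot.current_ee_pos(): TCP position.
- bot.current_tool_rot(): TCP orientation.
- bot.current_contact_force(): force on the tool from outside, world axes, zero at the start.
- bot.current_ft_torque(): the same for the moment, N m.
- bot.current_opening(): opening from 0.0 (shut) to 1.0 (fully open).
- bot.current_grip_force(): force on a finger pad.
Only numpy, scipy, OpenCV 4.12 (cv2) and the standard library are available. Lean on these libraries where they do the work, as an engineer would, in place of code of your own. Each camera call takes 0.05 s, during which the arm holds its last target. There are 200 camera calls.

## Task

On the bench bracket the sprung top plate's hole is out of line with the hole in the brass insert beneath it. Take the tapered drift with the red handle out of its wooden holder, put its point through both holes and ease it down with a light hand, letting it find its own way sideways and pressing with no more than about 10 N, until it has drawn the holes into line and its collar sits flush on the plate. Leave it standing there, let go, and do not disturb the other things on the bench.

Things in the scene. Friction and masses are not known exactly. Their poses are not given: they have to be found in the camera images.
- drift: Loose tapered steel drift, 0.12 to 0.2 kg, 102 mm long; origin at its point, z along its axis to the handle. Upwards: point 3 mm across, 6 mm at 2 mm up, then an even taper to 23 mm at 42 mm; straight 23 mm shank to 62 mm; collar 38 mm across to 68 mm; handle to 102 mm. Starts upright in the holder, point down, collar resting on the holder's top, point 8 mm above the worktop.
- drift_handle (a point): Middle of the drift's red handle, 85 mm above its point on its axis. The handle is 22 x 22 mm and 34 mm high, its faces square to the drift's x and y axes.
- holder: Fixed wooden block 64 x 64 x 70 mm, origin at the middle of its underside, z up, with an upright 26 mm through hole in its middle, where the drift stands.
- bracket: Fixed grey steel bracket, x from -48 to +118 mm, 124 mm wide at its feet; origin on the worktop exactly below the middle of the top plate's hole (plate at rest), z up, +x towards the rod socket. Home, the drift's point is 15 mm above the worktop; below the insert all is free down to it.
- plate_hole (a point): Where the middle of the top plate's hole is at rest, at the plate's upper face, 77 mm above the worktop; fixed to the bracket. The aluminium plate is 8 mm thick, its hole 25 mm with 1.5 mm chamfer. It floats on springs up to 11 mm in x and y: 0.35 N per mm plus 0.6 N friction, and springs back when let go. The point enters both holes if lowered within 1 mm of this middle.
- insert_mid (a point): Middle of the brass insert's upper face, 68 mm above the worktop, straight below plate_hole. The insert is 10 mm thick and clamped fast. Its 25 mm chamfered hole has its middle 8 mm off this point, in a direction that is not measured and differs every time: feel for it, or see it through the plate's hole. Its rim pushes the drift sideways towards the hole as the drift goes down.
- rod_socket (a point): Top of the steel rod socket that stands on the top plate, 85 mm in +x from the plate's hole: 30 mm wide, 36 mm high, its top 113 mm above the worktop; black thumbscrew beyond it.
- timer: Bystander: white bench timer, 29 x 66 x 59 mm, origin at the middle of its underside.
- buffer_bottle: Bystander: white dropper bottle with a green cap, 46 mm across, 124 mm high, origin at the middle of its underside.
- rubber_stopper: Bystander: brown rubber stopper, 26 mm across, 26 mm high, origin at the middle of its underside.
- tape_roll: Bystander: beige roll of tape lying flat, 62 mm across, 19 mm high, origin at the middle of its underside.
- vial: Bystander: small glass vial with a white cap, 23 mm across, 56 mm high, origin at the middle of its underside.
Things that resemble listed ones, but are neither listed nor needed, are in the scene too. What is shaped like the drift but blue is not meant.

How it is judged:
By the outcome, as a careful person would: the job done as asked, in the order asked, and still so for the second after the job is handed in, with the robot touching nothing.
It also fails if it takes over 53 s, if anything falls off the work surface, if the arm or the gripper's body presses on something with over 40 N, if the wrist force passes 120 N, or if a joint passes its speed limit or range.

## Working session

There is one attempt and no reset: what is moved stays moved. The work goes in short steps, each a Python script; the robot and the scene stay as the last script left them, time stands still between calls to the robot, and variables do not carry over. Pictures are saved under pics/ and viewed, at most 10 in all, crops included, and the job is handed in when it is done.

```bash
ls; mkdir -p pics; python3 - <<'E'
from workcell import bot
import cv2,numpy as np,pickle
for n in("side","top"):
    c=bot.read_camera(n);cv2.imwrite(f"pics/{n}0.png",c["pixels"]);pickle.dump(c,open(f"pics/{n}0.pkl","wb"))
    print(n,c["fx"],c["cx"],c["cy"],(-c["R"].T@c["t"]).round(3),c["R"].round(2).tolist())
print(bot.current_clock(),bot.current_tool_rot(),bot.current_contact_force())
E
```

```text
pics
side 470.85275397515886 283.1896757161376 213.0275576001291 [0.271 1.043 0.732] [[-0.96, -0.28, -0.0], [-0.14, 0.51, -0.85], [0.24, -0.82, -0.53]]
top 392.9042742459333 277.10508552940144 214.60984420912604 [0.464 0.044 1.03 ] [[-0.02, -1.0, -0.01], [-0.99, 0.02, -0.12], [0.12, 0.01, -0.99]]
0.1 [-4.13075674e-01 -3.11376267e+00  2.54606197e-03] [-0.50679532  0.1427401  -0.51261059]
```

View pics/side0.png

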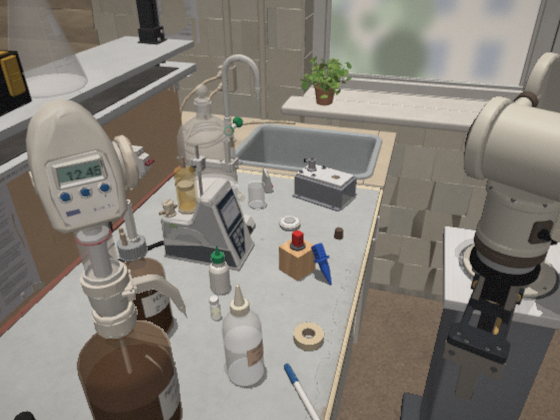

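View pics/top0.png

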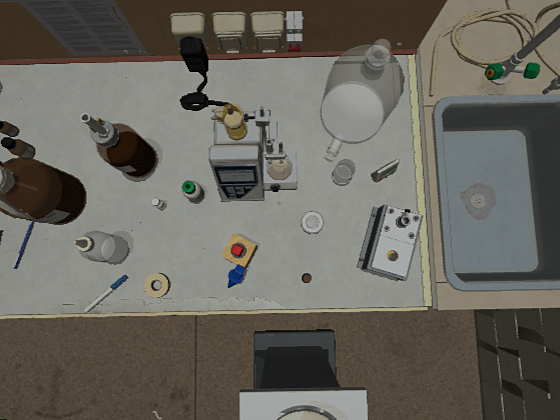

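Side view: the red handle is at (297,240) in the wooden block; the blue lookalike is lying at (322,262). Top view: red handle at (237,250), blue one at (237,275), bracket plate hole near (392,256), rod socket near (404,217). I choose the red one. Next is one enlarged crop sheet.

```bash
python3 - <<'E'
import cv2,numpy as np
s=cv2.imread("pics/side0.png");t=cv2.imread("pics/top0.png")
z=lambda a,x,y,w,h,W,H:cv2.resize(a[y:y+h,x:x+w],(W,H),interpolation=cv2.INTER_CUBIC)
a=np.hstack([z(t,215,225,50,37,400,296),z(t,355,200,50+20,52,400,296)])
b=np.hstack([z(s,270,222,50,37,400,296),z(s,290,150,70,52,400,296)])
cv2.imwrite("pics/crop1.png",np.vstack([a,b]))
E
```

```text
(no output)
```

View pics/crop1.png

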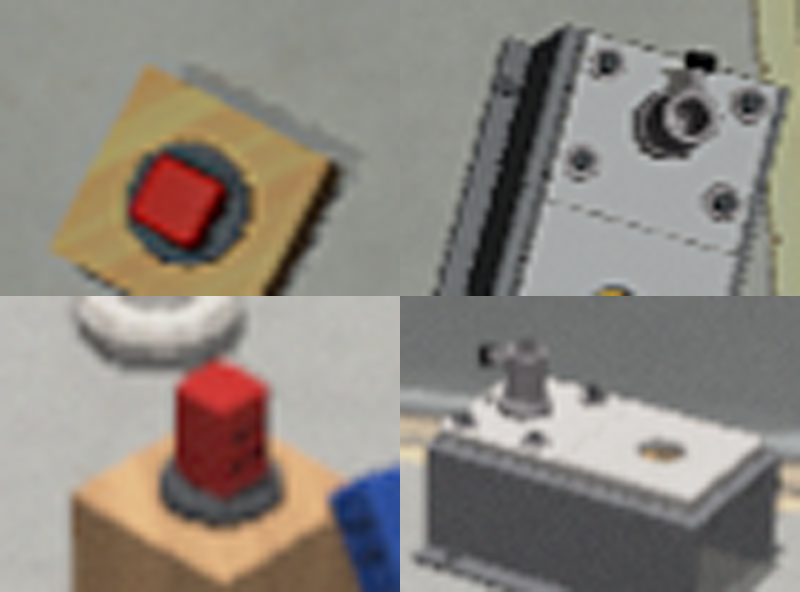

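The crop confirms the red square handle on a dark collar in the wooden block. In image pixels, handle top is about (237.2,249.7) top and (297.9,233.4) side. The plate hole is about (392,256) top and (335.9,177.2) side. Socket top is (405.8,220.2) top and (313.3,158.6) side. Now triangulating.

```bash
cat > h.py <<'E'
import numpy as np,cv2,pickle
def P(c): 
    K=np.array([[c["fx"],0,c["cx"]],[0,c["fy"],c["cy"]],[0,0,1]]);return K@np.c_[c["R"],c["t"]]
def tri(c1,p1,c2,p2):
    X=cv2.triangulatePoints(P(c1),P(c2),np.float64(p1),np.float64(p2))[:,0];return X[:3]/X[3]
def proj(c,X):
    q=P(c)@np.r_[X,1];return q[:2]/q[2]
def onz(c,p,z):
    d=c["R"].T@np.array([(p[0]-c["cx"])/c["fx"],(p[1]-c["cy"])/c["fy"],1]);o=-c["R"].T@c["t"]
    return o+d*(z-o[2])/d[2]
E
python3 - <<'E'
from h import *
s,t=[pickle.load(open(f"pics/{n}0.pkl","rb")) for n in("side","top")]
for n,a,b in(("handle",(237.2,249.7),(297.9,233.4)),("hole",(392,256),(335.9,177.2)),("sock",(405.8,220.2),(313.3,158.6))):
    X=tri(t,a,s,b);print(n,X.round(4),proj(t,X)-a,proj(s,X)-b)
c=[onz(t,(215+u/8,225+v/8),.11)[:2] for u,v in((170,152),(225,180),(188,245),(130,212))]
print(np.round(c,4),[np.degrees(np.arctan2(*(c[(i+1)%4]-c[i])[::-1])).round() for i in range(4)])
c=[onz(t,(215+u/8,225+v/8),.07)[:2] for u,v in((150,65),(335,160),(50,248))]
print(np.round(c,4),[np.degrees(np.arctan2(*(c[i]-c[0])[::-1])).round() for i in(1,2)])
c=[onz(t,(355+(u-400)/5.714,200+v/5.69),.077)[:2] for u,v in((588,32),(785,92),(545,195),(740,250))]
print(np.round(c,4))
E
```

```text
handle [0.4991 0.1478 0.105 ] [0.06388876 0.27273677] [-0.19312137 -0.01707408]
hole [ 0.4768 -0.2226  0.0732] [0.05176522 0.25093128] [-0.14293352 -0.00295684]
sock [ 0.5563 -0.2488  0.1134] [0.29414649 1.30594098] [-0.70919312 -0.05354119]
[[0.5129 0.1494]
 [0.5043 0.1334]
 [0.4857 0.1444]
 [0.4956 0.1613]] [np.float64(-118.0), np.float64(149.0), np.float64(59.0), np.float64(-35.0)]
[[0.5417 0.1599]
 [0.5114 0.1037]
 [0.4866 0.1909]] [np.float64(-118.0), np.float64(151.0)]
[[ 0.5999 -0.2186]
 [ 0.572  -0.3007]
 [ 0.5303 -0.1965]
 [ 0.5051 -0.2772]]
```

Heights agree with the description: handle top 0.105 m against 0.110, plate 0.073 against 0.077, socket 0.113. Handle axes are at about 60°/-30°, bracket yaw about -18°, and the socket is 84 mm from the hole. Next are wrist looks at two places above each.

```bash
cat >> h.py <<'E'
def rot(a):  # tool down, tool y at world angle a (rad)
    from scipy.spatial.transform import Rotation as Ro
    y=np.array([np.cos(a),np.sin(a),0]);z=np.array([0,0,-1.]);return Ro.from_matrix(np.c_[np.cross(y,z),y,z]).as_rotvec()
A=np.radians(60)
E
python3 - <<'E'
from h import *
from workcell import bot
H=np.array([.499,.148,.11]);B=np.array([.477,-.2226,.077]);r=rot(A)
out=[]
for k,(X,off,z) in enumerate(((H,(0.,0),.19),(H,(.05,.03),.19),(B,(0,0.),.22),(B,(.05,.03),.22))):
    p=[X[0]+off[0],X[1]+off[1],z]
    (bot.goto if k in(0,2) else bot.line_to)(p,r)
    bot.hold(.2)
    c=bot.read_camera("wrist");pickle.dump(c,open(f"pics/w{k}.pkl","wb"))
    q=proj(c,X);print(k,q.round(1),(-c["R"].T@c["t"]).round(3),bot.current_clock(),bot.current_ee_pos().round(4))
    f=2 if k<2 else 2
    x0,y0=[int(np.clip(v-h,0,m)) for v,h,m in zip(q,(100,75),(360,270))]
    print("crop",x0,y0)
    out.append(cv2.resize(c["pixels"][y0:y0+150,x0:x0+200],(400,300),interpolation=cv2.INTER_CUBIC))
cv2.imwrite("pics/w.png",np.vstack([np.hstack(out[:2]),np.hstack(out[2:])]))
E
```

```text
0 [274.9 214.3] [0.442 0.181 0.361] 2.2917 [0.4989 0.1485 0.19  ]
crop 174 139
1 [205.2 176. ] [0.492 0.21  0.361] 3.0833 [0.5485 0.1777 0.1901]
crop 105 100
2 [274.6 196.4] [ 0.421 -0.189  0.391] 4.8417 [ 0.4773 -0.222   0.2199]
crop 174 121
3 [219.1 165.4] [ 0.47  -0.16   0.391] 5.6333 [ 0.5265 -0.1931  0.2201]
crop 119 90
```

View pics/w.png

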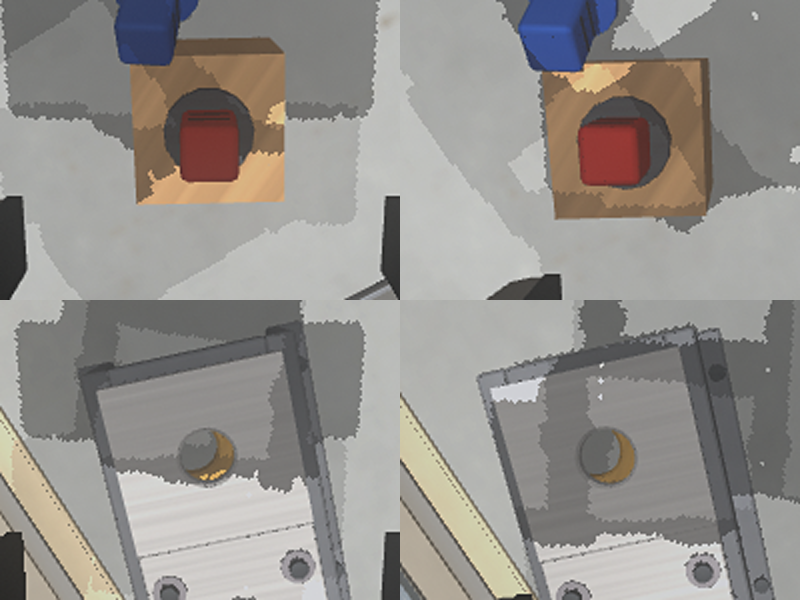

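Wrist picks: handle top centre at (278.5,215.5) in w0 and (210,176.5) in w1. Plate hole centre is at (277.5,199.8) in w2 and (222.8,168.3) in w3. The brass crescent lies lower right, so the insert hole is offset towards the image's upper left. Enlarging the two hole views to measure it.

```bash
python3 - <<'E'
from h import *
w=[pickle.load(open(f"pics/w{k}.pkl","rb")) for k in range(4)]
X=tri(w[0],(278.5,215.5),w[1],(210,176.5));print("handle",X.round(4),onz(w[0],(278.5,215.5),.11),onz(w[1],(210,176.5),.11))
X=tri(w[2],(277.5,199.8),w[3],(222.8,168.3));print("hole",X.round(4),onz(w[2],(277.5,199.8),.077),onz(w[3],(222.8,168.3),.077))
o=[cv2.resize(w[k]["pixels"][y:y+40,x:x+40],(400,400),interpolation=cv2.INTER_CUBIC) for k,x,y in((2,258,180),(3,203,148))]
cv2.imwrite("pics/hz.png",np.hstack(o))
E
```

```text
handle [0.5013 0.15   0.1083] [0.50110378 0.1498729  0.11      ] [0.50103993 0.15077116 0.11      ]
hole [ 0.4811 -0.2216  0.0759] [ 0.48107281 -0.22184376  0.077     ] [ 0.48086058 -0.22108623  0.077     ]
```

View pics/hz.png

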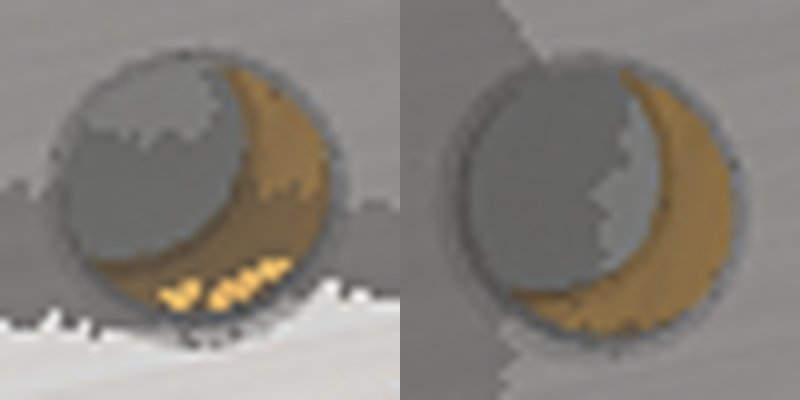

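The floor/brass edge is a clear arc. Fitting a 12.5 mm circle to its points.

```bash
python3 - <<'E'
from h import *
from scipy.optimize import least_squares as ls
w=[pickle.load(open(f"pics/w{k}.pkl","rb")) for k in range(4)]
C=np.array([.481,-.2216])
pts={2:(258,180,[(220,62),(243,130),(237,185),(190,235),(130,262),(92,262)]),3:(203,148,[(222,70),(255,115),(262,170),(248,225),(205,268),(160,290),(118,293)])}
for z in(.058,.068):
  for k,(x,y,p) in pts.items():
    q=np.array([onz(w[k],(x+u/10-.45,y+v/10-.45),z)[:2] for u,v in p])
    s=ls(lambda c:np.hypot(*(q-c).T)-.0125,C);d=s.x-C
    print(z,k,(d*1e3).round(1),np.hypot(*d).round(4),np.degrees(np.arctan2(d[1],d[0])).round(),np.abs(s.fun).max().round(4))
E
```

```text
0.058 2 [-6.  -6.1] 0.0086 -135.0 0.0003
0.058 3 [-6.7 -6.8] 0.0095 -135.0 0.0003
0.068 2 [-8.1 -5.2] 0.0096 -147.0 0.0004
0.068 3 [-7.2 -5. ] 0.0088 -145.0 0.0003
```

Insert hole offset is about 8 mm at -140° world. Now the grasp.

```bash
python3 - <<'E'
from h import *
from workcell import bot
r=rot(A)
bot.line_to([.5265,-.1931,.21],max_speed=.3)
bot.set_gripper(.55)
bot.goto([.501,.150,.14],r)
bot.line_to([.501,.150,.080],max_speed=.1)
f0=bot.current_contact_force();bot.set_gripper(0.,25)
print("opening",bot.current_opening()*92,bot.current_grip_force(),f0,bot.current_contact_force(),bot.current_ee_pos())
bot.line_to([.501,.150,.20],max_speed=.12)
print("opening",bot.current_opening()*92,bot.current_clock(),bot.current_contact_force())
bot.goto([.4795,-.2229,.20],r)
bot.line_to([.4795,-.2229,.161],max_speed=.1)
bot.hold(.2)
print(bot.current_contact_force(),bot.current_ee_pos(),bot.current_clock())
o=[]
for n,X in(("wrist",(.481,-.2216,.077)),("side",(.481,-.2216,.1))):
    c=bot.read_camera(n);pickle.dump(c,open(f"pics/v_{n}.pkl","wb"))
    q=proj(c,np.array(X));h=(80,100) if n=="wrist" else (30,38)
    x,y=[int(np.clip(v-a,0,m-2*a)) for v,a,m in zip(q,h,(560,420))]
    print(n,x,y,q);o.append(cv2.resize(c["pixels"][y:y+2*h[1],x:x+2*h[0]],(400,500),interpolation=cv2.INTER_CUBIC))
cv2.imwrite("pics/v.png",np.hstack(o))
E
```

```text
opening 21.871601954719793 24.999732077121735 [-0.03406036 -0.19975541  0.03534206] [-0.87655885  0.16319001  1.35553046] [0.50120045 0.15003026 0.08032112]
opening 21.87736330337294 10.3917 [-0.06381113 -0.09992283 -1.86460867]
[-0.13025322 -0.29075884 -0.59287918] [ 0.48003798 -0.22325304  0.16192852] 12.525
wrist 198 111 [278.07911281 211.96916808]
side 304 131 [334.80992704 169.23003875]
```

View pics/v.png

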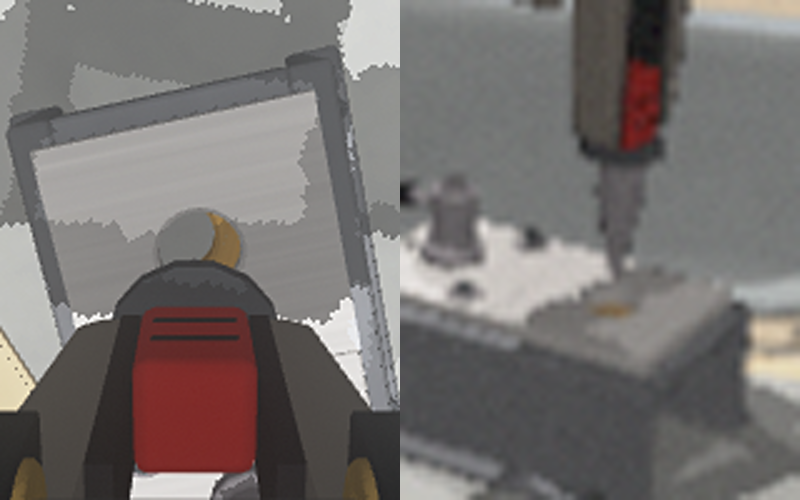

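The drift is held upright. In the side crop its point is at (620,278), with the hole at (607,312). I'll check the relative offset, then descend with compliance.

```bash
python3 - <<'E'
from h import *
c=pickle.load(open("pics/v_side.pkl","rb"))
sx,sy=60/400,76/500
pt=np.array([304+220*sx,131+278*sy]);ho=np.array([304+207*sx,131+312*sy])
print("obs",pt-ho)
for z in (.088,.09,.092): print(z,proj(c,np.array([.4800,-.2232,z]))-proj(c,np.array([.481,-.2216,.077])))
for d in np.eye(2)*.005: print(proj(c,np.array([.481+d[0],-.2216+d[1],.077]))-proj(c,np.array([.481,-.2216,.077])))
import time
from workcell import bot
t=bot.current_clock();p=bot.current_ee_pos()
bot.line_to(p+[0,0,-.001],max_speed=.05);print(bot.current_clock()-t, bot.current_ee_pos()-p)
E
```

```text
obs [ 1.95  -5.168]
0.088 [ 0.62113041 -3.44088984]
0.09 [ 0.65678987 -4.03450944]
0.092 [ 0.6925021  -4.62900744]
[-1.62550963 -0.20589743]
[-0.31616682  0.73006954]
0.25 [ 2.31669176e-05 -4.07837409e-05 -9.41961215e-04]
```

The offset matches the plan to about 1.5 mm, biased towards the insert hole, which is the safe side. Descending with force compliance.

```bash
cat > down.py <<'E'
from h import *
from workcell import bot
def force(n=4):
    f=[]
    for _ in range(n): f.append(bot.current_contact_force()); bot.hold(.02)
    return np.mean(f,0)
def descend(cmd,tare,zend,k=.00015,step=.0015,fz_stop=6.,maxn=60):
    for i in range(maxn):
        f=force(3)-tare
        d=k*f[:2]; n=np.hypot(*d); 
        if np.hypot(*f[:2])<.4: d*=0
        elif n>.001: d*=.001/n
        cmd[:2]+=d
        if f[2]<fz_stop-2: dz=-step
        elif f[2]<fz_stop: dz=-step/3
        elif f[2]<9: dz=0
        else: dz=.0007
        if cmd[2]<=zend and dz<0: break
        cmd[2]+=dz
        bot.line_to(cmd,max_speed=.03)
        print(i,(cmd*1e3).round(2),f.round(2),round(bot.current_clock(),1))
        if f[2]>fz_stop and cmd[2]<.090: break
    return cmd
E
python3 - <<'E'
from down import *
bot.set_gripper(0.,55);bot.hold(.3)
tare=force(8);cmd=np.array(bot.current_ee_pos());print(tare,cmd,bot.current_clock())
np.save("tare.npy",tare)
for z in(.145,.132):
    cmd[2]=z;bot.line_to(cmd,max_speed=.03);print(z,(force()-tare).round(2))
cmd=descend(cmd,tare,.112,maxn=22);np.save("cmd.npy",cmd)
print(bot.current_ee_pos(),bot.current_ft_torque().round(3))
E
```

```text
[ 0.13466774 -0.05765963 -0.9541903 ] [ 0.47982294 -0.22318156  0.1606406 ] 13.525
0.145 [ 0.24 -0.04 -0.51]
0.132 [ 0.29 -0.52 -0.44]
0 [ 479.82 -223.18  130.5 ] [ 0.08 -0.23 -0.93] 15.2
1 [ 479.82 -223.18  129.  ] [-0.09 -0.07 -0.4 ] 15.5
2 [ 479.82 -223.18  127.5 ] [ 0.16  0.35 -0.56] 15.8
3 [ 479.82 -223.18  126.  ] [-0.38  0.09 -0.44] 16.1
4 [ 479.78 -223.23  124.5 ] [-0.3  -0.33 -0.19] 16.4
5 [ 479.78 -223.23  123.  ] [-0.11 -0.18 -0.25] 16.7
6 [ 479.68 -223.23  121.5 ] [-0.65  0.02 -0.12] 17.0
7 [ 479.55 -223.37  120.  ] [-0.87 -0.96  0.1 ] 17.3
8 [ 479.37 -223.6   118.5 ] [-1.22 -1.5   0.18] 17.6
9 [ 479.14 -223.82  117.  ] [-1.51 -1.5   0.38] 17.9
10 [ 478.81 -224.13  115.5 ] [-2.23 -2.07  1.1 ] 18.2
11 [ 478.5  -224.47  114.  ] [-2.04 -2.28  0.67] 18.5
12 [ 478.2  -224.73  112.5 ] [-2.02 -1.72  1.45] 18.8
13 [ 478.01 -224.86  111.  ] [-1.26 -0.83  1.76] 19.1
[ 0.47799565 -0.22484595  0.11091659] [-0.315  0.366  0.014]
```

```bash
python3 - <<'E'
from down import *
tare=np.load("tare.npy");cmd=np.load("cmd.npy")
cmd=descend(cmd,tare,.0895,k=.0002,maxn=32);np.save("cmd.npy",cmd)
print(bot.current_ee_pos(),bot.current_ft_torque().round(3))
E
```

```text
0 [ 477.41 -225.33  109.5 ] [-1.58 -1.45  1.76] 19.5
1 [ 477.44 -225.41  108.  ] [ 0.14 -0.42  0.98] 19.8
2 [ 477.33 -225.48  106.5 ] [-0.51 -0.33  2.04] 20.1
3 [ 477.07 -225.7   105.  ] [-1.33 -1.09  2.36] 20.4
4 [ 476.76 -225.82  103.5 ] [-1.53 -0.64  2.3 ] 20.7
5 [ 476.4  -225.86  102.  ] [-1.83 -0.18  2.05] 21.0
6 [ 476.17 -226.05  100.5 ] [-1.15 -0.96  2.96] 21.3
7 [ 475.78 -226.15   99.  ] [-1.94 -0.48  2.74] 21.6
8 [ 475.46 -226.32   97.5 ] [-1.61 -0.87  2.76] 21.9
9 [ 475.35 -226.51   96.  ] [-0.53 -0.91  1.06] 22.2
10 [ 475.26 -226.61   94.5 ] [-0.43 -0.52  0.62] 22.5
11 [ 475.24 -226.49   93.  ] [-0.14  0.58  0.3 ] 22.8
12 [ 475.24 -226.49   91.5 ] [-0.06 -0.26  0.98] 23.1
13 [ 475.24 -226.49   90.  ] [ 0.05 -0.09  0.77] 23.4
14 [ 475.24 -226.49   88.5 ] [-0.16 -0.17  0.35] 23.7
[ 0.47520064 -0.22644606  0.08833979] [-0.031 -0.053 -0.006]
```

```bash
python3 - <<'E'
from down import *
tare=np.load("tare.npy");cmd=np.load("cmd.npy")
for i in range(14):
    cmd[2]-=.0004;bot.line_to(cmd,max_speed=.03);f=force(3)-tare
    print((cmd*1e3).round(2),f.round(2))
    if f[2]>5: break
    if np.hypot(*f[:2])>.5: cmd[:2]+=.00015*f[:2]
np.save("cmd.npy",cmd)
print(bot.current_ee_pos(),bot.current_clock())
o=[]
c=bot.read_camera("side");x,y=300,140;o.append(cv2.resize(c["pixels"][y:y+60,x:x+64],(640,600),interpolation=cv2.INTER_CUBIC))
cv2.imwrite("pics/f1.png",o[0])
E
```

```text
[ 475.24 -226.49   88.1 ] [-0.    0.12  0.87]
[ 475.24 -226.49   87.7 ] [-1.08  0.63  1.91]
[ 475.07 -226.4    87.3 ] [-0.35  0.34  2.  ]
[ 475.07 -226.4    86.9 ] [-1.06  0.96  4.58]
[ 474.91 -226.25   86.5 ] [-1.03  1.8   7.47]
[ 0.47525226 -0.22649739  0.08721282] 25.2167
```

View pics/f1.png

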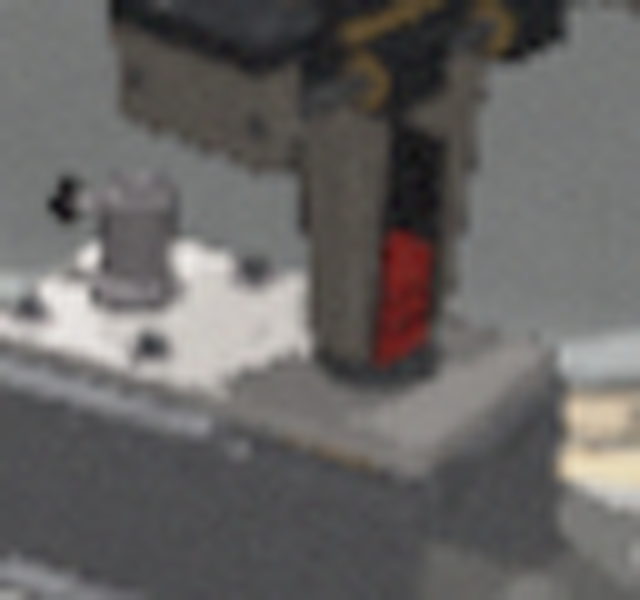

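The collar rests on the plate: Fz rose to 7.5 N at TCP z 87.2 mm, against 87.3 predicted. I'll relieve the load, release, withdraw and check.

```bash
python3 - <<'E'
from down import *
tare=np.load("tare.npy")
p=np.array(bot.current_ee_pos());bot.line_to(p,max_speed=.03);print((force()-tare).round(2))
bot.set_gripper(.3,10);bot.set_gripper(.5);bot.hold(.3);print(bot.current_opening()*92,force().round(2))
bot.line_to(p+[0,0,.005],max_speed=.03);bot.line_to(p+[0,0,.13],max_speed=.15);bot.hold(.3)
print(bot.current_contact_force(),bot.current_clock())
o=[]
c=bot.read_camera("side");x,y=295,140;o.append(cv2.resize(c["pixels"][y:y+60,x:x+60],(400,400),interpolation=cv2.INTER_CUBIC))
c=bot.read_camera("wrist");q=proj(c,np.array([.475,-.2265,.1]));x,y=(q-70).astype(int);o.append(cv2.resize(c["pixels"][y:y+140,x:x+140],(400,400)))
print(q);cv2.imwrite("pics/f2.png",np.hstack(o))
E
```

```text
[-1.19  1.28  4.71]
45.92077832356637 [-0.16  0.04  0.03]
[ 0.19820939 -0.41925175 -0.26573958] 28.3083
[275.31979282 202.78656717]
```

View pics/f2.png

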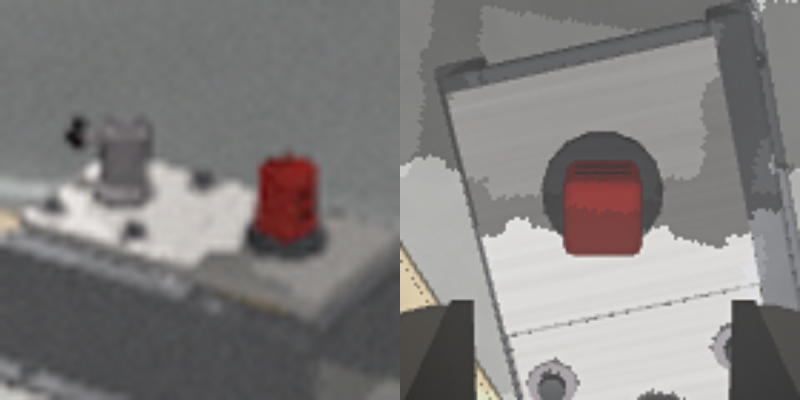

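The drift stands upright in both views with its collar on the plate and the gripper clear of it. Handing in.

```bash
python3 -c "
from workcell import bot
print(bot.job_done())"
```

```text
the job is handed in; nothing more can be done
None
```

The red drift now stands in the bracket with the holes in line and its collar down on the plate. The downward force peaked at about 7.5 N. The gripper let go and pulled clear, and the job was handed in at about 28 s; the hand-in gave no verdict, and I took no final picture of the bystander items.

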